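# Return the missing case to its place in the tight row

## Robot

A 6-joint arm with a two-finger parallel gripper is mounted at the origin on the work surface. World frame = base frame: x ahead of the robot, y to its left, z up, the work surface at z = 0. Lengths are in mm, angles in degrees, forces in N, time in s.
With the tool pointing down it reaches from about 350 to 850 mm from the base axis. Payload 8.1 kg.
Tool frame: the origin (TCP) lies midway between the tips of the shut fingers; the grasp point (between the pads) lies 19 mm behind it; z points along the fingers, y is the direction in which the jaws open and shut (so a half turn about z gives the same grasp; the last joint's range is limited). The gripper opens to 85 mm and grips with 20 to 120 N. Pads are 22 mm wide; open, the fingers measure 114 mm over their backs; the gripper's body (76 mm by 85 mm) begins 54 mm behind the grasp point. The pads swing forward as they close: fully open they stand 13 mm farther back than shut.
Start: joints at [72.342, 7.471, 85.268, -0, 87.261, -4.893], TCP at [132.554, 585.179, 231.292] pointing down, gripper open.
Joint ranges: [-169.43, 169.43], [-51.17, 129.36], [1.28, 143.12], [-76.62, 256.62], [0, 156.53], [-152.29, 152.29]. Speed limits (degrees/s): [136.94, 136.94, 159.86, 180, 180, 180].

## Interface

Orientations are given as [roll, pitch, yaw] about the fixed x, y, z axes, in that order (R = Rz(yaw) Ry(pitch) Rx(roll)).
In Python, from bench import telemetry, snapshot, camera_params, job gives the robot as it stands. The module is installed in compiled form; this text tells all that it offers.
- The arm moves only by the shell command python3 -m jog 'ROWS' [FORCE]. ROWS is JSON, a list that holds one entry, the list of rows, each a list of 7 numbers: the shift along the tool's x, y, z in units of 50 mm (1.0 is 50 mm), then the turn, a rotation vector about the tool's x, y, z in units of 2 pi rad (1.0 is 2 pi rad), then the opening, from 0 (shut) to 1 (fully open). In form: [[[dx, dy, dz, rx, ry, rz, claw], ...]]. A call has 1 to 12 rows; each row shifts and turns the commanded pose from where the row before left it, along the tool's axes as they then stand; what a row does not reach is not made up. A row lasts 1/8 s, in which the tool goes at most 62.5 mm and 10.7 degrees, less where a joint would pass 70% of its speed; a pose out of reach is approached as far as the arm can. A call with a number of a shift or a turn outside -1 to 1 is refused whole. A call with a gripper value outside its range is refused whole. The fingers move at their own pace and stop on an object; FORCE is the grip in N (left out, the last holds). Time passes only in rows, so rows that do not move let the fingers close. It gives the time, the measured TCP pose, the force and the opening at its end, in the units of the state.
- telemetry.sense(): the state, without advancing time (a new reading comes with each control period).
- snapshot(name): name is "scene" or "top" or "wrist"; returns (picture, depth): 400x640x3 uint8, red, green, blue; 400x640 float32, mm along the optical axis (not along the pixel's ray), 0 where there is no reading.
- camera_params(name): a dict with "K" (3x3 intrinsics, pixels), "extrinsics" (4x4, takes a point from camera to world coordinates). Camera axes: x right, y down, z forward; pixel columns grow to the right and rows downward; lengths in mm; the calibration is good to about 2 mm. A picture is of the moment at which its call begins: read the wrist's pose just before it. camera_params takes no time and is no camera call; for the wrist camera it gives the pose at the moment of the call.
- job.hand_in(): hands the job in, once; it reports no verdict.
The state is a dict: "time": time; "joint_pos": joint angles; "qd": joint speeds; "joint_efforts": joint torques, N m; "tool_pos": TCP position; "tcp_rot": TCP orientation; "ft_force": force on the tool from outside, world axes, zero at the start; "wrist_torque": the same for the moment, N m; "finger_gap": finger opening in mm.
Only numpy, scipy, OpenCV 4.12 (cv2) and the standard library are available. Lean on these libraries where they do the work, as an engineer would, in place of code of your own. Each camera call takes 0.05 s, during which the arm holds its last target. There are 200 camera calls.

## Task

The metal cases on the wooden board stand side by side in order of height, and the size that belongs in the middle of that row is standing loose on the bench (it is the taller of the two loose cases). Slide the row apart along the board at the big step in height, without lifting or tipping the two cases on either side of the gap, and only once the gap is open stand the loose case in it, upright and square in line with its neighbours, and let go.

Things in the scene. Friction and masses are not known exactly. Their poses are not given: they have to be found in the camera images.
- case70_mid (a point): Loose case to put away: bare-metal box, 52 mm (x) by 50 mm (y) by 70 mm tall, about 0.22 kg, upright on the bench beyond the board. Point at its centre, 35 mm above its underside; z up. The other loose case looks alike but is only 30 mm tall; that case, a white pot and a dispenser stand in one rough line with this case, in any order, centres at least 110 mm apart.
- case55_mid (a point): Row case below the missing size: metal box, 52 mm (x) by 50 mm (y) by 55 mm tall, about 0.18 kg, loose on the board. Point at its centre, 27.5 mm above its underside; x across the row, y along it. About 2 mm away on its -y side stands the 40 mm tall case that begins the row. The cases slide easily on the board but tip if pushed high up.
- case85_mid (a point): Row case above the missing size: metal box, 52 mm (x) by 50 mm (y) by 85 mm tall, about 0.27 kg, loose on the board, 2 mm from the 55 mm case, on its +y side. Point at its centre, 42.5 mm above its underside; axes alike. 2 mm away on its own +y side stands the 100 mm case that ends the row and slides along if this is slid that way. Its -x and +x faces are free to grip.
- board: Fixed flat wooden board, 90 mm (x) by 410 mm (y) by 18 mm thick, no lip; origin at the centre of its underside, z up. The row runs along y at mid-width, centred on it, heights 40, 55, 85, 100 mm growing to +y (robot's left). A fixed steel plate 60 mm high, 4 mm thick stands at each end (y = +-197 mm), about 90 mm of free board beyond each end of the row.
There are look-alikes about, which are no part of the job. What is shaped like the part that bears case70_mid but yellow is not meant.

How it is judged (in metres and radians):
On the way:
1. the 55 and 85 mm cases have been slid apart, leaving a gap wide enough for the loose case (centres more than 101 mm apart), both standing on the board, while the loose case is still outside the row (horizontal distance between case55_mid and case85_mid above 0.101 m and angle between each of case55_mid, case85_mid's own z axis and vertical below 0.15 rad and horizontal distance between case70_mid and board above 0.1 m), for 0.2 s.
At the end, for the whole second after the job is handed in: The 70 mm case stands between the 55 mm (its -y side) and 85 mm (+y side) cases, centres 44 to 120 mm from it; all three stand on the board, upright within 0.15 rad, within 20 mm of its mid-line and square to it within 0.21 rad (70 mm case any side to the front), let go, for a second (angle between each of case70_mid, case55_mid, case85_mid's own z axis and vertical below 0.15 rad and z of case70_mid in the frame of board between 0.045 and 0.061 m and x of case70_mid in the frame of board between -0.02 and 0.02 m and (angle between the x axis of case70_mid and the x axis of board, either way round below 0.21 rad or angle between the x axis of case70_mid and the y axis of board, either way round below 0.21 rad) and z of case55_mid in the frame of board between 0.0375 and 0.0535 m and x of case55_mid in the frame of board between -0.02 and 0.02 m and angle between the x axis of case55_mid and the x axis of board, either way round below 0.21 rad and z of case85_mid in the frame of board between 0.0525 and 0.0685 m and x of case85_mid in the frame of board between -0.02 and 0.02 m and angle between the x axis of case85_mid and the x axis of board, either way round below 0.21 rad and y of case70_mid in the frame of case55_mid above 0.044 m and y of case70_mid in the frame of case85_mid below -0.044 m and horizontal distance between case70_mid and case55_mid below 0.12 m and horizontal distance between case70_mid and case85_mid below 0.12 m); the robot touches nothing.
It fails at once if the 55 or the 85 mm case is lifted more than 20 mm off the board or tipped beyond 0.5 rad (z of case55_mid in the frame of board above 0.0655 m or z of case85_mid in the frame of board above 0.0805 m or angle between any of case55_mid, case85_mid's own z axis and vertical above 0.5 rad).
It also fails if it takes over 58 s, if anything falls off the work surface, if the arm or the gripper's body presses on something with over 40 N, if the wrist force passes 120 N, or if a joint passes its speed limit or range.

## Working session

There is one attempt and no reset: what is moved stays moved. The work goes in short steps, Python scripts to look and compute and a shell command to move; the robot and the scene stay as the last step left them, time stands still between calls to the robot, and variables do not carry over. Pictures are saved under pics/ and viewed, about 8 in all and at most 12, crops included, and the job is handed in when it is done.

```bash
mkdir -p pics
python3 - <<'E'
from bench import telemetry, snapshot, camera_params
import cv2, numpy as np
print(telemetry.sense())
for n in("scene","top"):
    p,d=snapshot(n); cv2.imwrite(f"pics/{n}0.png",p[:,:,::-1]); np.save(f"{n}_d.npy",d); np.save(f"{n}_p.npy",p)
    c=camera_params(n); print(n,np.round(c["K"],1).tolist(),np.round(c["extrinsics"],3).tolist())
E
```

```text
{'time': 0.0, 'joint_pos': array([ 7.23426311e+01,  7.51695992e+00,  8.53320287e+01,  2.75904621e-04,
        8.72617815e+01, -4.89236182e+00]), 'qd': array([-0.04950361, -0.00179162,  0.06629678,  0.08203679,  0.16199667,
        0.03366695]), 'joint_efforts': array([ 2.15321570e-04, -5.69432080e+01, -5.00533891e+01, -3.00069132e-04,
        1.53812411e-02, -4.39016776e-05]), 'tool_pos': array([132.36614204, 584.62799575, 230.19878898]), 'tcp_rot': array([-1.79889657e+02, -9.72148508e-03,  1.67234970e+02]), 'ft_force': array([ 0.42875864, -0.35798713, -0.55796842]), 'wrist_torque': array([-0.01099916,  0.00295454, -0.01132336]), 'finger_gap': 85.32597905530818}
scene [[457.7, 0.0, 316.2], [0.0, 457.7, 194.5], [0.0, 0.0, 1.0]] [[0.69, 0.538, -0.485, 1014.957], [0.724, -0.495, 0.48, -399.609], [0.018, -0.682, -0.731, 666.567], [0.0, 0.0, 0.0, 1.0]]
top [[463.0, 0.0, 325.2], [0.0, 463.0, 200.2], [0.0, 0.0, 1.0]] [[0.003, -0.996, 0.088, 514.699], [-1.0, -0.0, 0.029, -29.179], [-0.029, -0.088, -0.996, 963.828], [0.0, 0.0, 0.0, 1.0]]
```

View pics/scene0.png

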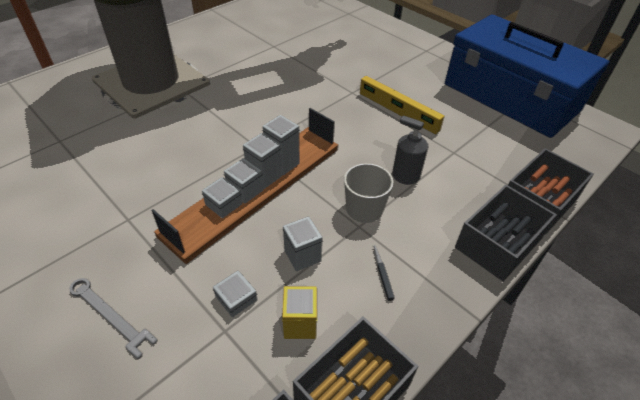

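View pics/top0.png

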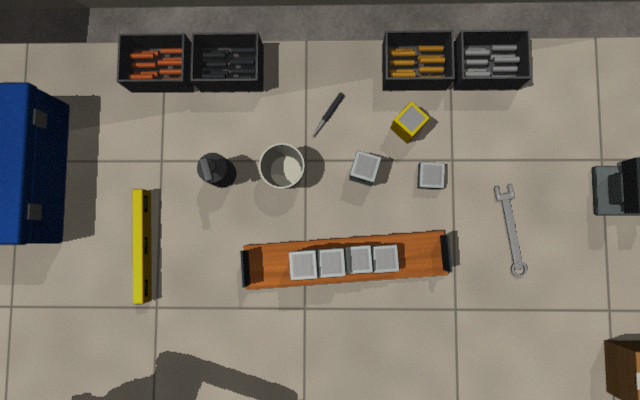

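The scene view shows the row, with the 100 mm case at (280,128) down to the 40 mm case at (222,192). The taller loose case is at (302,232), the 30 mm one at (235,290), and the yellow look-alike at (300,305). In the top view the row runs from (303,265), the 100 mm case, to (386,258). The 70 mm case is at (366,167) and the 30 mm case at (432,175).

```bash
cat > h.py <<'E'
import numpy as np, cv2
from bench import camera_params
def cloud(d,name,c=None):
    c=c or camera_params(name); K,E=np.array(c["K"]),np.array(c["extrinsics"])
    v,u=np.mgrid[:d.shape[0],:d.shape[1]]
    P=np.stack([(u-K[0,2])/K[0,0]*d,(v-K[1,2])/K[1,1]*d,d],-1)@E[:3,:3].T+E[:3,3]
    P[d<=0]=np.nan; return P
def grey(p): 
    h=cv2.cvtColor(p,cv2.COLOR_RGB2HSV); return (h[...,1]<50)
def faces(d,p,name,box,c=None):
    "flat grey tops inside world box [x0,x1,y0,y1]"
    P=cloud(d,name,c); x,y,z=np.moveaxis(P,-1,0); out=[]
    for H in (30,70,58,73,103,118):
        m=(abs(z-H)<5)&(x>box[0])&(x<box[1])&(y>box[2])&(y<box[3])&grey(p)
        n,l,s,_=cv2.connectedComponentsWithStats(m.astype(np.uint8),connectivity=4)
        for i in range(1,n):
            if s[i,4]<150: continue
            q=P[l==i]; r=cv2.minAreaRect(q[:,:2].astype(np.float32))
            out.append((H,int(s[i,4]),np.round(r[0],1).tolist(),np.round(r[1],1).tolist(),round(r[2],1),"z",round(float(np.median(q[:,2])),1)))
    return out
E
python3 - <<'E'
from h import *
for n in("top","scene"):
    d,p=np.load(n+"_d.npy"),np.load(n+"_p.npy")
    print(n)
    for o in faces(d,p,n,[300,750,-400,250]): print(o)
    P=cloud(d,n); h=cv2.cvtColor(p,cv2.COLOR_RGB2HSV)
    m=(h[...,0]<16)&(h[...,1]>110)&(abs(P[...,2]-18)<6)&(P[...,0]>300)&(P[...,0]<600)
    q=P[m]; r=cv2.minAreaRect(q[:,:2].astype(np.float32)); print("board",r,np.median(q[:,2]))
    m=(abs(P[...,2]-50)<30)&(abs(P[...,1]+30)<280)&(P[...,0]>300)&(P[...,0]<520)&(p.max(-1)<60)
    k,l,s,_=cv2.connectedComponentsWithStats(m.astype(np.uint8))
    for i in range(1,k):
        if s[i,4]>60: print("plate",np.round(P[l==i].mean(0)),s[i,4])
E
```

```text
top
(30, 640, [648.8, -217.8], [50.8, 52.2], 86.2, 'z', 29.9)
(70, 678, [660.3, -81.0], [49.8, 53.0], 73.5, 'z', 69.9)
(70, 623, [480.6, -67.0], [51.1, 49.8], 4.4, 'z', 72.7)
(58, 677, [481.6, -118.9], [51.1, 49.3], 4.0, 'z', 57.9)
(73, 588, [660.3, -81.1], [49.7, 51.5], 72.3, 'z', 70.1)
(73, 702, [480.6, -67.0], [51.1, 49.8], 4.4, 'z', 73.1)
(103, 747, [475.3, -14.3], [51.1, 50.9], 4.1, 'z', 102.9)
(118, 768, [471.9, 36.0], [51.0, 49.7], 4.3, 'z', 118.2)
board ((445.56524658203125, -231.78790283203125), (800.3746948242188, 180.7937774658203), 80.70865631103516) 17.85303834427549
plate [ 490. -236.   55.] 255
plate [462. 153.  55.] 251
scene
(30, 340, [503.5, -47.2], [207.4, 46.2], 81.1, 'z', 30.0)
(30, 929, [652.1, -217.9], [50.5, 53.3], 87.4, 'z', 29.4)
(70, 788, [479.4, -18.1], [53.3, 151.2], 4.8, 'z', 72.1)
(70, 197, [650.8, 99.7], [80.0, 39.8], 33.6, 'z', 70.1)
(70, 150, [681.8, 56.1], [80.2, 28.7], 36.6, 'z', 70.0)
(70, 771, [663.9, -81.8], [49.8, 54.1], 73.2, 'z', 69.3)
(70, 157, [740.6, -171.7], [37.6, 18.5], 89.9, 'z', 69.6)
(58, 880, [483.4, -43.8], [54.4, 205.1], 0.7, 'z', 57.4)
(58, 186, [648.8, 99.7], [77.8, 37.5], 39.7, 'z', 57.9)
(73, 771, [478.7, -17.9], [56.0, 151.3], 4.2, 'z', 72.5)
(73, 204, [651.9, 99.4], [82.3, 43.1], 31.0, 'z', 73.5)
(73, 151, [682.1, 57.7], [82.0, 30.4], 39.3, 'z', 73.2)
(73, 686, [663.9, -81.8], [49.6, 54.2], 72.9, 'z', 69.5)
(103, 665, [475.4, 9.6], [55.9, 101.5], 4.2, 'z', 102.5)
(118, 495, [474.2, 34.9], [54.3, 51.3], 4.6, 'z', 117.3)
board ((480.7339172363281, -43.10169982910156), (92.14901733398438, 408.0690612792969), 4.469298839569092) 17.231702547310533
plate [465. 153.  49.] 527
plate [503. -12.  51.] 813
plate [ 507. -121.   40.] 243
plate [ 492. -240.   50.] 306
```

```bash
python3 -m jog '[[[0,0,0,0,0,0.0254,1],[0,0,0,0,0,0.0254,1],[0,0,0,0,0,0.0254,1],[0,0,0,0,0,0.0254,1],[0,0,0,0,0,0.0254,1],[0,0,0,0,0,0.0254,1],[0,0,0,0,0,0.0254,1],[0,0,0,0,0,0.0251,1]]]' && python3 -m jog '[[[-0.89,0.426,0,0,0,0,1],[-0.89,0.426,0,0,0,0,1],[-0.89,0.426,0,0,0,0,1],[-0.89,0.426,0,0,0,0,1],[-0.89,0.426,0,0,0,0,1],[-0.89,0.426,0,0,0,0,1],[-0.89,0.426,0,0,0,0,1],[-0.89,0.426,0,0,0,0,1],[-0.89,0.426,0,0,0,0,1],[-0.89,0.426,0,0,0,0,1],[-0.89,0.426,0,0,0,0,1]]]' && python3 -m jog '[[[-0.89,0.426,0,0,0,0,1],[-0.89,0.426,0,0,0,0,1],[-0.89,0.426,0,0,0,0,1],[0,0,0,0,0,0,1],[0,0,0,0,0,0,1]]]'
python3 - <<'E'
from h import *
from bench import snapshot,telemetry
c=camera_params("wrist"); s=telemetry.sense(); p,d=snapshot("wrist")
print(s["time"],s["tool_pos"],s["tcp_rot"],s["joint_pos"])
cv2.imwrite("pics/w1.png",p[:,:,::-1])
for o in faces(d,p,"wrist",[300,750,-400,250],c): print(o)
E
```

```text
time: 1.1
tool_pos: [132.5, 584.9, 230.7]
tcp_rot: [-180.0, 0.1, 93.9]
ft_force: [-0.6, -0.7, 0.6]
finger_gap: 85.3
time: 2.48
tool_pos: [402.4, 112.6, 231.1]
tcp_rot: [-180.0, -0.0, 94.2]
ft_force: [0.9, 0.4, 0.2]
finger_gap: 85.1
time: 3.1
tool_pos: [475.0, -14.2, 230.8]
tcp_rot: [-179.9, -0.0, 94.1]
ft_force: [0.1, 0.2, -0.4]
finger_gap: 85.5
3.1 [475.04258755 -14.24951429 230.7804714 ] [-1.79929831e+02 -3.54678569e-02  9.41433159e+01] [-7.91815901e+00 -1.21332933e+01  1.04393259e+02  2.00367800e-02
  8.78160663e+01 -1.20622734e+01]
(30, 476, [679.5, 83.4], [36.8, 71.4], 6.1, 'z', 30.2)
(30, 153, [636.6, -73.6], [49.4, 6.4], 67.2, 'z', 30.1)
(70, 830, [676.7, 82.7], [51.4, 80.3], 4.8, 'z', 70.2)
(70, 225, [626.1, 75.3], [17.4, 68.0], 9.2, 'z', 69.8)
(70, 1375, [481.1, -72.0], [51.8, 41.1], 4.4, 'z', 73.5)
(70, 1680, [660.9, -81.7], [50.2, 53.5], 72.9, 'z', 70.3)
(58, 700, [676.8, 82.8], [48.0, 78.0], 5.5, 'z', 58.2)
(58, 203, [628.0, 77.0], [20.1, 70.0], 6.7, 'z', 58.1)
(58, 241, [651.7, -66.3], [70.2, 35.3], 29.0, 'z', 58.7)
(58, 1208, [481.4, -119.0], [51.1, 49.4], 5.0, 'z', 58.6)
(73, 878, [677.0, 82.6], [52.7, 81.3], 5.1, 'z', 73.2)
(73, 249, [626.7, 78.1], [20.5, 73.1], 5.1, 'z', 73.0)
(73, 1394, [481.0, -71.9], [51.5, 41.4], 4.0, 'z', 73.5)
(73, 1591, [661.2, -81.7], [50.2, 53.1], 72.9, 'z', 70.3)
(103, 2290, [475.6, -16.0], [51.6, 48.0], 4.2, 'z', 103.5)
(118, 3144, [472.3, 34.9], [51.6, 49.6], 4.2, 'z', 118.4)
```

```bash
python3 -m jog '[[[0,0,0.6,0,0,0,1],[0,0,0.6,0,0,0,1],[0,0,0.6,0,0,0,1],[0,0,0.5,0,0,0,1],[0,0,0.4,0,0,0,1],[0,0,0.4,0,0,0,1],[0,0,0.4,0,0,0,1],[0,0,0,0,0,0,1]]]' && python3 -m jog '[[[0,0,0,0,0,0,0],[0,0,0,0,0,0,0],[0,0,0,0,0,0,0],[0,0,0,0,0,0,0],[0,0,0,0,0,0,0],[0,0,0,0,0,0,0],[0,0,0,0,0,0,0],[0,0,0,0,0,0,0]]]' 30
```

```text
time: 4.15
tool_pos: [473.6, -13.0, 54.8]
tcp_rot: [-179.8, -0.0, 94.3]
ft_force: [-1.4, 0.4, -0.4]
finger_gap: 85.4
time: 5.15
tool_pos: [476.4, -14.3, 57.6]
tcp_rot: [179.9, -0.0, 94.2]
ft_force: [-0.8, 1.3, 6.2]
finger_gap: 51.5
```

```bash
python3 -m jog '[[[0.1,0,0,0,0,0,0],[0.13,0,0,0,0,0,0],[0.13,0,0,0,0,0,0],[0.13,0,0,0,0,0,0],[0.13,0,0,0,0,0,0],[0.13,0,0,0,0,0,0],[0.13,0,0,0,0,0,0],[0.13,0,0,0,0,0,0],[0.13,0,0,0,0,0,0],[0.13,0,0,0,0,0,0],[0.1,0,0,0,0,0,0],[0,0,0,0,0,0,0]]]' && python3 -m jog '[[[0,0,0,0,0,0,0.8],[0,0,0,0,0,0,1],[0,0,0,0,0,0,1],[0,0,0,0,0,0,1],[0,0,0,0,0,0,1],[0,0,-0.3,0,0,0,1],[0,0,-0.7,0,0,0,1],[0,0,-0.8,0,0,0,1],[0,0,-0.8,0,0,0,1],[0,0,-0.8,0,0,0,1],[0,0,0,0,0,0,1]]]'
python3 - <<'E'
from h import *
from bench import snapshot
for n in ("top","scene"):
    p,d=snapshot(n)
    cv2.imwrite(f"pics/{n}2.png",p[:,:,::-1])
    if n=="top":
        for o in faces(d,p,n,[400,700,-160,130]): print(o)
E
```

```text
time: 6.65
tool_pos: [471.7, 53.9, 57.6]
tcp_rot: [179.8, 0.0, 94.2]
ft_force: [0.0, -1.8, 6.1]
finger_gap: 51.7
time: 8.02
tool_pos: [472.9, 54.0, 231.7]
tcp_rot: [179.5, 0.0, 94.2]
ft_force: [0.2, 0.1, 0.2]
finger_gap: 85.3
(70, 679, [660.5, -81.1], [49.7, 52.3], 72.7, 'z', 70.0)
(70, 630, [480.4, -67.1], [51.4, 49.8], 4.5, 'z', 72.6)
(58, 673, [481.6, -118.7], [50.9, 49.2], 4.2, 'z', 57.9)
(73, 595, [660.1, -81.0], [49.7, 51.4], 72.8, 'z', 70.2)
(73, 700, [480.4, -67.1], [51.3, 49.8], 4.6, 'z', 72.9)
```

View pics/scene2.png

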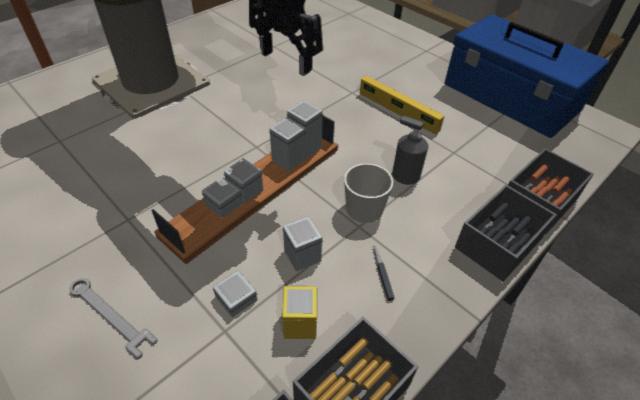

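The gap is open: 55 mm case at (240,180), 85 mm at (287,140), both upright. Next I'll fetch the loose case.

```bash
python3 -m jog '[[[-0.6,0.72,0,0,0,0,1],[-0.6,0.72,0,0,0,0,1],[-0.6,0.72,0,0,0,0,1],[-0.6,0.72,0,0,0,0,1],[-0.58,0.73,0,0,0,0,1],[0,0,0,0,0,0.0295,1],[0,0,0,0,0,0.0295,1],[0,0,0,0,0,0,1],[0,0,0,0,0,0,1]]]'
python3 - <<'E'
from h import *
from bench import snapshot,telemetry
print(telemetry.sense()["tool_pos"])
c=camera_params("wrist"); p,d=snapshot("wrist")
for o in faces(d,p,"wrist",[400,700,-160,130],c): print(o)
print(telemetry.sense()["tool_pos"])
E
```

```text
time: 9.25
tool_pos: [660.9, -81.3, 225.4]
tcp_rot: [-179.9, 0.0, 73.2]
ft_force: [-0.4, -0.3, -0.2]
finger_gap: 85.7
[660.8531145  -81.27519498 225.40783776]
(30, 219, [634.5, 90.5], [56.4, 15.1], 69.3, 'z', 29.8)
(30, 448, [495.4, 77.9], [7.4, 98.6], 0.6, 'z', 29.9)
(30, 150, [506.4, -65.6], [4.7, 49.4], 7.9, 'z', 30.3)
(70, 223, [626.1, 82.2], [50.7, 10.7], 86.9, 'z', 69.8)
(70, 672, [495.1, 77.8], [99.3, 11.6], 88.5, 'z', 70.2)
(70, 2052, [661.5, -81.6], [49.5, 52.0], 73.1, 'z', 70.5)
(70, 1979, [481.4, -67.9], [52.9, 50.1], 4.2, 'z', 73.5)
(58, 222, [627.8, 84.4], [51.9, 11.1], 82.9, 'z', 58.0)
(58, 657, [491.1, 68.6], [110.2, 43.9], 68.4, 'z', 58.0)
(58, 1652, [482.5, -93.5], [54.7, 103.7], 1.9, 'z', 58.6)
(73, 235, [625.8, 79.9], [11.2, 53.4], 1.7, 'z', 73.2)
(73, 698, [495.0, 78.3], [100.3, 10.9], 89.0, 'z', 73.0)
(73, 2027, [661.4, -81.6], [49.5, 51.8], 73.1, 'z', 70.5)
(73, 1949, [481.4, -67.9], [52.9, 50.1], 4.2, 'z', 73.5)
(103, 4090, [470.1, 76.4], [53.6, 99.4], 4.7, 'z', 103.5)
(118, 4277, [468.1, 101.8], [53.8, 50.9], 4.4, 'z', 118.4)
[661.02009826 -81.25038538 225.78140117]
```

```bash
python3 -m jog '[[[0,0,0.7,0,0,0,1],[0,0,0.7,0,0,0,1],[0,0,0.6,0,0,0,1],[0,0,0.6,0,0,0,1],[0,0,0.5,0,0,0,1],[0,0,0.5,0,0,0,1],[0,0,0.4,0,0,0,1],[0,0,0,0,0,0,1]]]' && python3 -m jog '[[[0,0,0,0,0,0,0],[0,0,0,0,0,0,0],[0,0,0,0,0,0,0],[0,0,0,0,0,0,0],[0,0,0,0,0,0,0],[0,0,0,0,0,0,0],[0,0,0,0,0,0,0],[0,0,0,0,0,0,0]]]' 50 && python3 -m jog '[[[0,0,-0.3,0,0,0,0],[0,0,-0.6,0,0,0,0],[0,0,-0.8,0,0,0,0],[0,0,-0.8,0,0,0,0],[0,0,-0.5,0,0,0,0],[0,0,0,0,0,-0.029,0],[0,0,0,0,0,-0.0295,0],[0,0,0,0,0,0,0]]]'
```

```text
time: 10.3
tool_pos: [659.7, -81.0, 24.1]
tcp_rot: [-179.8, 0.0, 73.0]
ft_force: [-0.7, -0.7, 0.7]
finger_gap: 85.9
time: 11.3
tool_pos: [662.6, -81.7, 28.1]
tcp_rot: [179.8, -0.0, 73.0]
ft_force: [-0.2, 0.3, 6.2]
finger_gap: 51.4
time: 12.3
tool_pos: [661.1, -81.4, 176.6]
tcp_rot: [-180.0, -0.0, 93.9]
ft_force: [-0.8, -0.2, -3.3]
finger_gap: 51.7
```

```bash
python3 -m jog '[[[0.35,-0.72,0,0,0,0,0],[0.35,-0.72,0,0,0,0,0],[0.35,-0.72,0,0,0,0,0],[0.35,-0.72,0,0,0,0,0],[0.35,-0.71,0,0,0,0,0],[0,0,0,0,0,0,0],[0,0,0,0,0,0,0]]]'
python3 - <<'E'
from h import *
from bench import snapshot,telemetry
p,d=snapshot("scene"); 
c=camera_params("wrist"); w,dw=snapshot("wrist"); print(telemetry.sense()["tool_pos"])
cv2.imwrite("pics/s3.png",cv2.resize(np.vstack([p,w])[:,:,::-1],(480,600)))
for o in faces(dw,w,"wrist",[400,700,-160,130],c): print(o)
E
```

```text
time: 13.18
tool_pos: [476.6, -6.8, 176.9]
tcp_rot: [179.9, 0.0, 93.9]
ft_force: [0.4, 0.1, -2.5]
finger_gap: 51.2
[476.97829062  -7.02542518 176.74411778]
(30, 743, [681.1, 82.6], [33.0, 71.0], 3.3, 'z', 30.4)
(30, 260, [630.7, 81.4], [65.2, 19.5], 89.4, 'z', 30.0)
(70, 633, [677.3, 109.9], [15.6, 60.4], 59.0, 'z', 70.2)
(70, 455, [628.4, 78.9], [23.9, 75.9], 3.8, 'z', 70.3)
(70, 471, [680.5, 53.4], [58.0, 14.2], 36.6, 'z', 69.7)
(58, 1099, [677.1, 82.0], [46.5, 77.7], 2.9, 'z', 58.1)
(58, 384, [628.7, 79.5], [21.9, 72.2], 2.7, 'z', 58.1)
(73, 644, [676.3, 111.5], [14.5, 60.0], 62.5, 'z', 73.1)
(73, 465, [626.9, 79.0], [20.9, 74.1], 3.3, 'z', 73.1)
(73, 450, [681.5, 52.0], [52.5, 11.5], 36.7, 'z', 73.2)
(103, 4479, [471.6, 52.4], [51.5, 49.4], 4.2, 'z', 103.4)
(118, 6540, [467.6, 101.9], [51.7, 49.6], 4.1, 'z', 118.4)
```

View pics/s3.png

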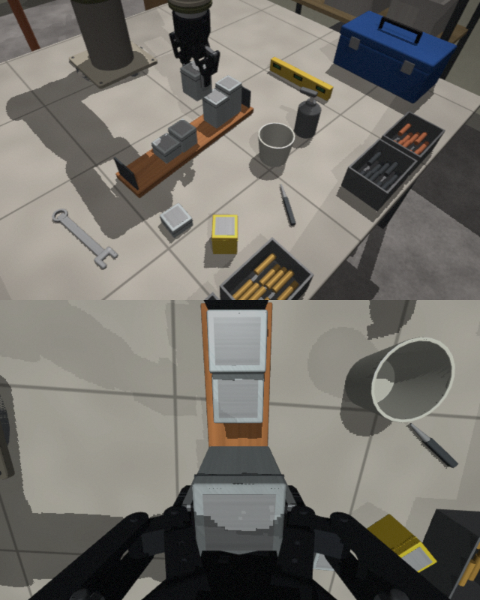

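The case hangs square over the gap at (195,80) in the upper half of the picture. The 85 mm case is at (471.6, 52.4) and the 55 mm case at about (480.4, -67.8), so it is centred to within 1 mm. I'll lower it now.

```bash
python3 -m jog '[[[0,0,0.3,0,0,0,0],[0,0,0.4,0,0,0,0],[0,0,0.4,0,0,0,0],[0,0,0.4,0,0,0,0],[0,0,0.4,0,0,0,0],[0,0,0.3,0,0,0,0],[0,0,0.2,0,0,0,0],[0,0,0.15,0,0,0,0],[0,0,0.06,0,0,0,0],[0,0,0,0,0,0,0],[0,0,0,0,0,0,0]]]'
```

```text
time: 14.65
tool_pos: [476.6, -6.8, 46.2]
tcp_rot: [179.9, 0.0, 94.0]
ft_force: [-0.1, 0.8, -2.7]
finger_gap: 52.0
```

```bash
python3 -m jog '[[[0,0,0.02,0,0,0,0],[0,0,0.02,0,0,0,0],[0,0,0,0,0,0,0]]]'
```

```text
time: 15.02
tool_pos: [477.3, -6.9, 46.0]
tcp_rot: [179.9, 0.0, 94.0]
ft_force: [-7.3, 0.2, 15.5]
finger_gap: 51.6
```

Contact with the board (15 N). Releasing and retreating.

```bash
python3 -m jog '[[[0,0,0,0,0,0,0.8],[0,0,0,0,0,0,1],[0,0,0,0,0,0,1],[0,0,0,0,0,0,1],[0,0,0,0,0,0,1],[0,0,-0.3,0,0,0,1],[0,0,-0.7,0,0,0,1],[0,0,-0.8,0,0,0,1],[0,0,-0.8,0,0,0,1],[0,0,-0.8,0,0,0,1],[0,-0.5,-0.5,0,0,0,1],[0,0,0,0,0,0,1]]]'
python3 - <<'E'
from h import *
from bench import snapshot
p,d=snapshot("scene"); cv2.imwrite("pics/s4.png",p[:,:,::-1])
c=camera_params("wrist"); w,dw=snapshot("wrist")
P=cloud(dw,"wrist",c); x,y,z=np.moveaxis(P,-1,0); b=(x>430)&(x<530)&grey(w)
for H in (73,88,103):
    m=(abs(z-H)<4)&b&(abs(y)<100); n,l,s,_=cv2.connectedComponentsWithStats(m.astype(np.uint8))
    i=1+s[1:,4].argmax(); q=P[l==i]; r=cv2.minAreaRect(q[:,:2].astype(np.float32)); print(H,s[i,4],r,np.median(q[:,2]))
E
```

```text
time: 16.52
tool_pos: [452.1, -8.7, 242.7]
tcp_rot: [179.7, 0.1, 94.0]
ft_force: [1.1, -0.1, 0.3]
finger_gap: 85.4
73 1611 ((481.0345458984375, -67.17140197753906), (50.89228057861328, 49.3121337890625), 4.044313907623291) 73.40567176887544
88 2063 ((476.8699951171875, -6.986301422119141), (50.91721725463867, 49.78657150268555), 3.9726648330688477) 88.43612025334494
103 2697 ((471.1470642089844, 52.37421417236328), (51.58018493652344, 49.68622970581055), 4.0170769691467285) 103.34946537767775
```

View pics/s4.png

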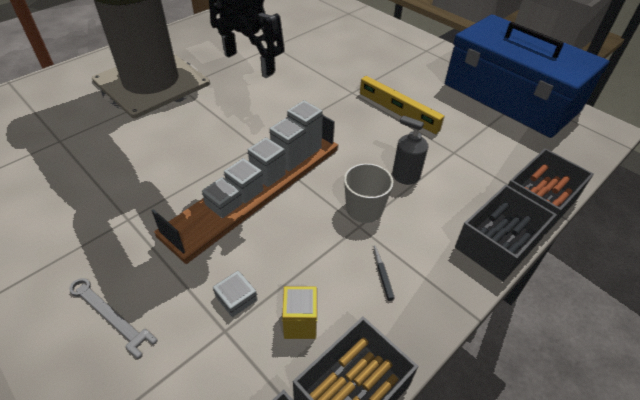

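The row now climbs evenly from (222,195) to (305,115), with the 70 mm case standing at (265,155) between its neighbours. Neighbour spacings are about 60 mm, and all three are square at 4.0° like the board.

```bash
python3 -c "
from bench import job; print(job.hand_in())"
```

```text
the job is handed in; nothing more can be done
None
```

The job is done and handed in at about 16.6 s of the 58 s allowed. I gripped the 85 mm case on its ±x faces and slid it, with the 100 mm case, about 68 mm along the board. Then I picked up the loose 70 mm case, turned it square to the board, lowered it into the gap and let go.

**Last checks (wrist camera):**
- **Heights:** the tops of the 55, 70 and 85 mm cases stand at 73.4, 88.4 and 103.3 mm, which is right for cases standing flat on the 18 mm board.
- **Position:** the 70 mm case is about 60 mm from each neighbour, centre to centre. All three are square to the board and within a few millimetres of its mid-line.
- **Robot:** the gripper is open and well clear of everything.

**Disagreements:** nothing failed. The scene camera read x about 3 mm higher than the other two, and the tool position reading scattered by 1–3 mm. Both were well inside the margins.

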